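# Nest the milk pans with their handles fanned

## Task

Put the three steel milk pans away as one nest on the cork mat: set the medium pan fully down inside the large one, then the small pan, which is draining on the sloping stand, fully down inside the medium one, all sitting level. Fan the three handles, so that each clears the others with at least 40 mm between their ends. Set the pans down rather than dropping them, keep the large pan on its mat, and leave the mugs, shakers, creamers and spoon where they are.

Things in the scene. Friction and masses are not known exactly. Their poses are not given: they have to be found in the camera images.
- large_pan: large loose steel pan, upright on the cork mat: 50 mm high, outer diameter 92 mm at the bottom, 110 mm at the rim, wall 3 mm, floor 4 mm, about 0.2 kg. Origin: centre of underside; z: axis, up out of the mouth; x: along the handle. Straight level black handle, 14 mm wide, 18 mm tall (42 to 60 mm above the underside), out to 140 mm from the axis.
- medium_pan: medium loose steel pan, upright on the counter left or right of the mat: 58 mm high, outer diameter 76 mm at the bottom, 92 mm at the rim, wall 3 mm, floor 4 mm, about 0.2 kg. Origin: centre of underside; z: axis, up out of the mouth; x: along the handle. Straight level black handle, 14 mm wide, 18 mm tall (50 to 68 mm above the underside), out to 131 mm from the axis.
- small_pan: small loose steel pan, reclined on the stand, mouth tipped 35 degrees to the stand's front, handle uphill: 66 mm high, outer diameter 60 mm at the bottom, 76 mm at the rim, wall 3 mm, floor 4 mm, about 0.15 kg. Origin: centre of underside; z: axis, up out of the mouth; x: along the handle. Straight black handle, 14 mm wide, 18 mm tall (58 to 76 mm from the underside), out to 118 mm from the axis.
- mat: fixed round cork mat, 150 mm diameter, 8 mm thick, on which the large pan stands; origin: centre of its underside, on the counter
- stand: fixed wooden draining stand, 104 mm square, left or right of the mat; a plate 8 mm thick sloping at 35 degrees, low at the front (the stand's -x, roughly towards the robot), about 80 mm high at the back (+x), with two short pegs that keep the pan from sliding. Origin: centre of its underside on the counter
- large_pan_grip (a point): middle of the part of large pan's handle that is clear of the pan, 80 mm from the pan's axis; x, y, z axes are the pan's
- medium_pan_grip (a point): middle of the part of medium pan's handle that is clear of the pan, 80 mm from the pan's axis; x, y, z axes are the pan's. Fully nested, this pan's underside is 4 mm above the large pan's, with 5 mm play all round; its handle passes 4 mm above the large rim and, if over the large handle, holds the pan up
- small_pan_grip (a point): middle of the part of small pan's handle that is clear of the pan, 80 mm from the pan's axis; x, y, z axes are the pan's. Fully nested, this pan's underside is 4 mm above the medium pan's, with 5 mm play all round
- large_pan_tip (a point): outer end of large pan's handle, 140 mm from the pan's axis, at the handle's mid height
- medium_pan_tip (a point): outer end of medium pan's handle, 131 mm from the pan's axis, at the handle's mid height
- small_pan_tip (a point): outer end of small pan's handle, 118 mm from the pan's axis, at the handle's mid height
- mug_a: loose white mug, bystander, 80 mm diameter, 95 mm high, at the back; origin: centre of its underside
- mug_b: the second such mug
- shaker_a: loose dark wooden salt shaker, bystander, 38 mm diameter, 72 mm high, near the robot on its left; origin: centre of its underside
- shaker_b: the same, on the right
- creamer_a: loose small blue-grey creamer tub, bystander, 36 mm diameter, 22 mm high, front left of the mat; origin: centre of its underside
- creamer_b: the same, front right of the mat
- teaspoon: loose steel teaspoon, bystander, 140 mm long, lying near the robot; origin: its middle, on the counter

How it is judged:
On the way, in this order (a step that is already met when the one before it is completed fails the run):
1. the medium pan is fully down and level inside the large pan, handle ends at least 40 mm apart (z of medium_pan in the frame of large_pan between 0.001 and 0.008 m and horizontal distance between medium_pan and large_pan below 0.01 m and angle between medium_pan's own z axis and vertical below 0.06 rad and horizontal distance between medium_pan_tip and large_pan_tip above 0.04 m), for 0.2 s.
2. the small pan is fully down and level inside the medium pan, all handle ends at least 40 mm apart (all of step 1 and z of small_pan in the frame of medium_pan between 0.001 and 0.008 m and horizontal distance between small_pan and medium_pan below 0.01 m and angle between small_pan's own z axis and vertical below 0.06 rad and horizontal distance between small_pan_tip and large_pan_tip above 0.04 m and horizontal distance between small_pan_tip and medium_pan_tip above 0.04 m), for 0.2 s.
At the end, for the whole second after the job is handed in: Medium pan in the large, small in the medium: each underside 1 to 8 mm above the one below and within 10 mm sideways; all within 0.06 rad of upright and at rest; handle ends at least 40 mm apart pairwise from above; large pan within 30 mm of the mat centre (all of step 2 and angle between large_pan's own z axis and vertical below 0.06 rad and horizontal distance between large_pan and mat below 0.03 m and linear speed of each of large_pan, medium_pan, small_pan below 0.02 m/s); the robot touches nothing.
It fails at once if a pan is dropped (the medium pan moves faster than 0.6 m/s with nothing of the robot touching it) (linear speed of medium_pan above 0.6 m/s and contact force between each of the fingers, the arm and medium_pan below 0.01 N).
It fails at once if a pan is dropped (the small pan moves faster than 0.6 m/s with nothing of the robot touching it) (linear speed of small_pan above 0.6 m/s and contact force between each of the fingers, the arm and small_pan below 0.01 N).
It fails at once if a bystander is moved by more than 30 mm (distance of any of mug_a, mug_b, shaker_a, shaker_b, creamer_a, creamer_b, teaspoon from where it was at the start of the episode above 0.03 m).
It also fails if it takes over 61 s, if anything falls off the work surface, if the arm or the gripper's body presses on something with over 40 N, if the wrist force passes 120 N, or if a joint passes its speed limit or range.

## Robot

A 6-joint arm with a two-finger parallel gripper is mounted at the origin on the work surface. World frame = base frame: x ahead of the robot, y to its left, z up, the work surface at z = 0. Lengths are in m, angles in rad, forces in N, time in s.
With the tool pointing down it reaches from about 0.3 to 0.875 m from the base axis. Payload 6.4 kg.
Tool frame: the origin (TCP) lies on the centre line of the jaws, within the pads' length; the fingertips stand 22 mm ahead of it and the grasp point (between the pads) lies 3 mm ahead of it; z points along the fingers, y is the line along which they close (so a half turn about z gives the same grasp; the last joint's range is limited). The gripper opens to 85 mm and grips with 20 to 120 N. Pads are 22 mm wide; open, the fingers measure 114 mm over their backs; the gripper's body (76 mm by 85 mm) begins 54 mm behind the grasp point. The pads swing forward as they close: fully open they stand 13 mm farther back than shut.
Start: joints at [-1.349, 0.181, 1.607, -0, 1.354, -0.206], TCP at [0.239, -0.523, 0.253] pointing down, gripper open.
Joint ranges: [-2.99, 2.99], [-0.89, 2.07], [0.3, 2.58], [-1.14, 4.28], [0, 2.63], [-3.12, 3.12]. Speed limits (rad/s): [2.57, 2.57, 3.01, 3.14, 3.14, 3.14].

## Interface

Orientations are given as a unit quaternion [x, y, z, w].
In Python, from rig import ctrl gives the robot as it stands.
- The arm moves only by the shell command python3 -m crank 'ROWS'. ROWS is JSON, a list of rows, each a list of 7 numbers: the closure, from 0 (fully open) to 1 (shut), then the shift along the tool's x, y, z in cm, then the turn, a rotation vector about the tool's x, y, z in degrees. A call has 1 to 10 rows; each row is the pose to reach, as a shift and turn from the pose commanded when the call began, along the tool's axes at that moment; what a row does not reach only later rows make up. A row lasts 1/8 s, in which the tool goes at most 62.5 mm and 10.7 degrees, less where a joint would pass 70% of its speed; a pose out of reach is approached as far as the arm can. A call with a gripper value outside its range is refused whole. The fingers move at their own pace and stop on an object; the grip force is fixed at half the most. Time passes only in rows, so rows that repeat a pose let the fingers close. It gives the time, the measured TCP pose, the force, the opening and the grip force at its end, in the units of the state.
- ctrl.get_obs(): the state, without advancing time (a new reading comes with each control period).
- ctrl.capture(name): name is "scene" or "top"; returns (picture, depth): 480x640x3 uint8, red, green, blue; 480x640 float32, m along the optical axis (not along the pixel's ray), 0 where there is no reading.
- ctrl.camera_model(name): a dict with "K" (3x3 intrinsics, pixels), "distortion" ([k1, k2, p1, p2, k3] as OpenCV has them; the pictures are not rectified), "cam_to_world" (4x4, takes a point from camera to world coordinates). Camera axes: x right, y up, looking along -z (the intrinsics and any distortion apply to the point x, -y, -z); pixel columns grow to the right and rows downward; lengths in m; the calibration is good to about 2 mm. A picture is of the moment at which its call begins. camera_model takes no time and is no camera call.
- ctrl.hand_in(): hands the job in; it is judged then, once.
Trained networks look in the newest picture that a camera, given by its name, has taken for a name from the list of things; names that differ only in an ending like _2 or _b are one class to them, and where a whole thing is asked for, a point or a joint stands for the part that bears it (a point fixed in the world has none). Each returns a list of dicts, best first, with "score" (0 to 1); they miss things now and then, are a little off and sometimes report something else, mostly with a low value. They report only what shows in the picture. A call takes as long as a camera call.
- ctrl.boxes_of(label, camera): "position" ([x, y, z] in m, in the coordinates of the camera as it stood for that picture, good to about 4 mm: the middle of the surface that is visible of it).
- ctrl.regions_of(label, camera): "pixels" (480x640 bool, what is visible of it).
The state is a dict: "t": time; "q": joint angles; "qd": joint speeds; "tau": joint torques, N m; "tcp_pos": TCP position; "tcp_rot": TCP orientation; "ft_force": force on the tool from outside, world axes, zero at the start; "ft_torque": the same for the moment, N m; "width": finger opening in m; "grip_force": force on a finger pad.
Only numpy, scipy, OpenCV 4.12 (cv2) and the standard library are available. Lean on these libraries where they do the work, as an engineer would, in place of code of your own. Each camera call takes 0.05 s, during which the arm holds its last target. There are 200 camera calls.

## Working session

There is one attempt and no reset: what is moved stays moved. The work goes in short steps, Python scripts to look and compute and a shell command to move; the robot and the scene stay as the last step left them, time stands still between calls to the robot, and variables do not carry over. Pictures are saved under pics/ and viewed, at most 10 in all, crops included, and the job is handed in when it is done.

```bash
mkdir -p pics; ls
cat > h.py <<'E'
import numpy as np, cv2, json
from rig import ctrl
from scipy.spatial.transform import Rotation as R
def cloud(name, mask, pd):
    m=ctrl.camera_model(name); K=np.array(m["K"]); D=np.array(m["distortion"]); T=np.array(m["cam_to_world"])
    v,u=np.nonzero(mask&(pd[1]>0))
    z=pd[1][v,u]
    n=cv2.undistortPoints(np.stack([u,v],1).astype(float)[:,None],K,D)[:,0]
    P=np.stack([n[:,0]*z,-n[:,1]*z,-z],1)
    return P@T[:3,:3].T+T[:3,3], np.stack([u,v],1)
def project(name,P):
    m=ctrl.camera_model(name);T=np.array(m["cam_to_world"]);c=(np.atleast_2d(P)-T[:3,3])@T[:3,:3]
    c[:,1:]*=-1
    return cv2.projectPoints(c,np.zeros(3),np.zeros(3),np.array(m["K"]),np.array(m["distortion"]))[0][:,0]
def w(name,p):
    T=np.array(ctrl.camera_model(name)["cam_to_world"]); return T[:3,:3]@p+T[:3,3]
def save(name,pd): cv2.imwrite(f"pics/{name}.png",pd[0][:,:,::-1])
E
python3 - <<'E'
from h import *
np.set_printoptions(precision=4,suppress=True)
for c in("top","scene"):
    pd=ctrl.capture(c); save(c+"0",pd); np.savez(f"{c}0",i=pd[0],d=pd[1])
    print(c,np.array(ctrl.camera_model(c)["cam_to_world"])[:3,3])
    for l in["large_pan","medium_pan","small_pan","large_pan_tip","medium_pan_tip","small_pan_tip","mat","stand","mug_a","shaker_a","creamer_a","teaspoon"]:
        print(l,[(round(b["score"],2),w(c,np.array(b["position"])).round(3).tolist()) for b in ctrl.boxes_of(l,c)[:3]])
print(ctrl.get_obs())
E
python3 -c "
import cv2,numpy as np
a=[cv2.resize(cv2.imread(f'pics/{c}0.png'),(400,300)) for c in('top','scene')]"
```

```text
pics
top [0.4542 0.0244 0.9686]
large_pan [(0.88, [0.496, 0.052, 0.013])]
medium_pan [(0.73, [0.489, 0.288, 0.019]), (0.72, [0.495, -0.349, 0.087])]
small_pan [(0.7, [0.498, -0.343, 0.091]), (0.67, [0.488, 0.28, 0.023])]
large_pan_tip [(0.83, [0.494, 0.052, 0.014]), (0.73, [0.789, -0.075, 0.044])]
medium_pan_tip [(0.57, [0.489, 0.283, 0.022])]
small_pan_tip [(0.63, [0.37, -0.199, 0.055]), (0.61, [0.493, -0.342, 0.089])]
mat [(0.94, [0.463, 0.033, 0.01]), (0.56, [0.359, 0.03, 0.014])]
stand [(0.63, [0.529, -0.306, 0.052])]
mug_a [(0.94, [0.785, -0.075, 0.044]), (0.93, [0.783, 0.076, 0.045])]
shaker_a [(0.56, [0.371, -0.196, 0.054]), (0.52, [0.373, 0.181, 0.057])]
creamer_a [(0.18, [0.463, 0.035, 0.008])]
teaspoon [(0.85, [0.359, 0.028, 0.012]), (0.45, [0.369, -0.198, 0.054])]
scene [ 1.3405 -0.2291  0.6242]
large_pan [(0.68, [0.487, 0.055, 0.038]), (0.33, [0.368, -0.006, 0.011])]
medium_pan [(0.68, [0.493, 0.283, 0.041]), (0.23, [0.527, 0.034, 0.009])]
small_pan [(0.6, [0.517, -0.336, 0.101])]
large_pan_tip [(0.74, [0.488, 0.054, 0.039])]
medium_pan_tip [(0.76, [0.493, 0.279, 0.038]),
[... 213 characters left out ...]
 0.063]), (0.57, [0.8, -0.074, 0.058])]
shaker_a [(0.97, [0.38, -0.204, 0.039]), (0.71, [0.382, 0.19, 0.038]), (0.27, [0.511, -0.334, 0.098])]
creamer_a [(0.42, [0.379, -0.119, 0.013])]
teaspoon [(0.66, [0.363, -0.008, 0.012])]
{'t': 1.3, 'q': array([-1.3493,  0.1808,  1.607 , -0.    ,  1.3538, -0.2063]), 'qd': array([ 0.0007,  0.0003,  0.0015, -0.0007, -0.0014, -0.0008]), 'tau': array([  0.0017, -44.4836, -35.168 ,  -0.0001,   0.0007,  -0.    ]), 'tcp_pos': array([ 0.2386, -0.5232,  0.2533]), 'tcp_rot': array([ 0.9772,  0.2123, -0.    , -0.    ]), 'ft_force': array([ 0.2899, -0.1805, -0.1124]), 'ft_torque': array([-0.0027,  0.0659, -0.0327]), 'grip_force': 0.0, 'width': 0.08558691957548792}
```

View pics/top0.png

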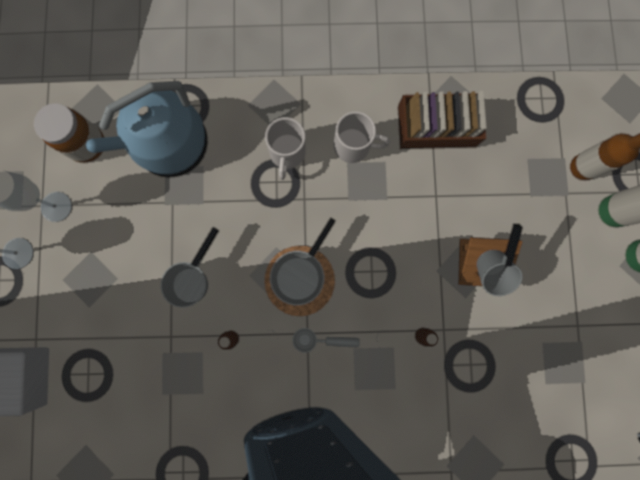

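View pics/scene0.png

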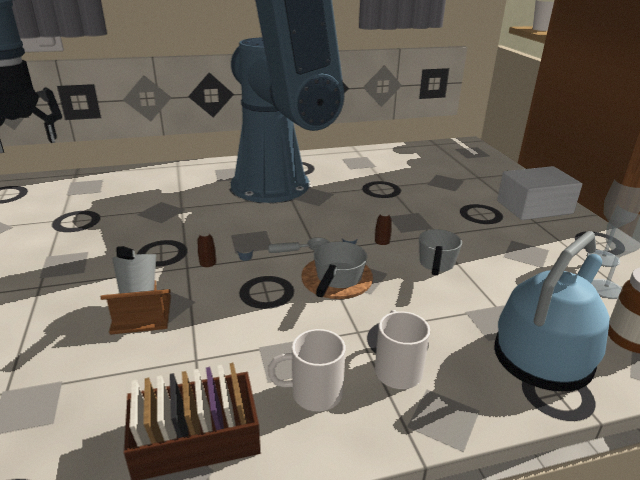

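The top view shows the large pan at about (297,277) on the mat, the medium pan at (185,283) and the small pan at (500,270) on the stand. All three handles point up and slightly right. I'll fit the pan models to the depth clouds next.

```bash
cat >> h.py <<'E'
from scipy.optimize import least_squares
DIM=dict(large=(50,46,55,140,42),medium=(58,38,46,131,50),small=(66,30,38,118,58))
def sdf(P,n):
    h,rb,rt,L,hz=[a/1000 for a in DIM[n]]
    r=np.hypot(P[:,0],P[:,1]); q=np.stack([r,P[:,2]],1)
    pts=np.array([[0,0],[rb,0],[rt,h],[rt-.003,h],[rb-.003+.0003,.004],[0,.004]])
    d=np.full(len(P),9.)
    for a,b in zip(pts[:-1],pts[1:]):
        t=np.clip(((q-a)@(b-a))/((b-a)@(b-a)),0,1)[:,None]
        d=np.minimum(d,np.linalg.norm(q-a-t*(b-a),axis=1))
    lo=np.array([rt-.002,-.007,hz]);hi=np.array([L,.007,hz+.018])
    e=np.maximum(np.maximum(lo-P,P-hi),0); out=np.linalg.norm(e,axis=1)
    ins=np.minimum((P-lo).min(1),(hi-P).min(1))
    return np.minimum(d,np.where(out>0,out,np.abs(ins)))
def pose(p): return R.from_euler("ZYX",p[3:]).as_matrix()
def fit(P,n,p0,free):
    p0=np.array(p0,float); free=np.array(free)
    def f(x):
        p=p0.copy();p[free]=x
        return sdf((P-p[:3])@pose(p),n)
    s=least_squares(f,p0[free],loss="soft_l1",f_scale=.003,x_scale=np.where(free<3,.01,.1))
    p=p0.copy();p[free]=s.x
    return p,np.median(f(s.x))
def near(c,pd,ctr,rad,zmin):
    P,uv=cloud(c,np.ones((480,640),bool),pd)
    k=(np.linalg.norm(P[:,:2]-ctr,axis=1)<rad)&(P[:,2]>zmin)
    return P[k]
E
python3 - <<'E'
from h import *
np.set_printoptions(precision=4,suppress=True)
D={c:(np.load(c+"0.npz")["i"],np.load(c+"0.npz")["d"]) for c in("top","scene")}
for n,p0,rad,zm in[("large",[.495,.052,.008,-.5,0,0],.17,.02),("medium",[.49,.285,0,-.5,0,0],.15,.015)]:
  for cs in(["top"],["scene"],["top","scene"]):
    P=np.concatenate([near(c,D[c],p0[:2],rad,zm) for c in cs])
    for it in range(3):
        p,m=fit(P,n,p0,[0,1,3] if it<2 else [0,1,2,3])
        P=P[sdf((P-p[:3])@pose(p),n)<[.03,.012,.01][it]]; p0=list(p)
    print(n,cs,p,m,len(P))
n="small"
for cs in(["top"],["scene"],["top","scene"]):
    best=None
    P=np.concatenate([near(c,D[c],np.array([.52,-.34]),.13,.03) for c in cs])
    for y in(-.3,-.1):
        p0=[.53,-.34,.045,y,-.61,0]
        Q=P
        for it in range(3):
            p,m=fit(Q,n,p0,[0,1,2,3] if it<2 else range(6)); Q=Q[sdf((Q-p[:3])@pose(p),n)<[.03,.012,.008][it]];p0=list(p)
        print(n,cs,p,m,len(Q))
for c in D:
  im=D[c][0].copy()
  # mat
  hsv=cv2.cvtColor(im,cv2.COLOR_RGB2HSV)
P=near("top",D["top"],np.array([.49,.05]),.1,.004);P=P[P[:,2]<.0125];print("mat",P.min(0),P.max(0))
E
```

```text
large ['top'] [ 0.49    0.0543  0.0083 -0.5767  0.      0.    ] 0.0004146988154677233 1170
large ['scene'] [ 0.492   0.0564  0.0078 -0.5842  0.      0.    ] 0.0006882332288003671 1730
large ['top', 'scene'] [ 0.4911  0.0547  0.0082 -0.5705  0.      0.    ] 0.0008137481467893598 2900
medium ['top'] [ 0.4815  0.2787 -0.     -0.4974  0.      0.    ] 0.0007757351477724323 1095
medium ['scene'] [ 0.4844  0.2846 -0.0003 -0.5303  0.      0.    ] 0.0007853820091740155 1355
medium ['top', 'scene'] [ 0.4827  0.2821 -0.0001 -0.5323  0.      0.    ] 0.0008268366702439476 2450
small ['top'] [ 0.5143 -0.3363  0.0519 -0.0924 -0.6276  0.0703] 0.001013322690516196 2238
small ['top'] [ 0.5143 -0.3363  0.0519 -0.0924 -0.6276  0.0703] 0.0010133116558023202 2238
small ['scene'] [ 0.5334 -0.3389  0.037  -0.0603 -0.8032  0.0228] 0.0016437050466005603 1812
small ['scene'] [ 0.5334 -0.3389  0.037  -0.0603 -0.8032  0.0228] 0.0016445424825587687 1812
small ['top', 'scene'] [ 0.5164 -0.3361  0.0505 -0.0764 -0.6454  0.0687] 0.0010577732906541743 3859
small ['top', 'scene'] [ 0.5164 -0.3361  0.0505 -0.0764 -0.6454  0.0687] 0.0010577732896252402 3859
mat [ 0.412  -0.0322  0.0041] [0.5795 0.1476 0.0125]
```

Run:
```python
from h import *
np.set_printoptions(precision=4,suppress=True)
D={c:(np.load(c+"0.npz")["i"],np.load(c+"0.npz")["d"]) for c in("top","scene")}
G={}
for c in D:
    hsv=cv2.cvtColor(D[c][0],cv2.COLOR_RGB2HSV)
    wood=cv2.dilate(((hsv[...,1]>110)&(hsv[...,0]<25)&(hsv[...,2]>60)).astype(np.uint8),np.ones((3,3)))>0
    P,_=cloud(c,~wood,D[c]); k=(np.linalg.norm(P[:,:2]-[.52,-.34],axis=1)<.13)&(P[:,2]>.035); G[c]=P[k]
for cs in(["top"],["scene"],["top","scene"]):
  for free in([0,1,2,3],range(6)):
    Q=np.concatenate([G[c] for c in cs]);p0=[.52,-.336,.045,-.15,-.611,0]
    for it in range(3):
        p,m=fit(Q,"small",p0,[0,1,2,3] if it<2 else free); Q=Q[sdf((Q-p[:3])@pose(p),"small")<[.03,.012,.006][it]];p0=list(p)
    print(cs,p,m,len(Q))
    if list(free)==[0,1,2,3]: ps=p
M=pose(ps); print("grip",ps[:3]+M@[.08,0,.067],"tip",ps[:3]+M@[.118,0,.067])
# draw
vis=[]
fits=[("large",np.array([.491,.0547,.008,-.575,0,0])),("medium",np.array([.4827,.2821,0,-.525,0,0])),("small",ps)]
for c in D:
    im=D[c][0][:,:,::-1].copy()
    for n,p in fits:
        h,rb,rt,L,hz=[a/1000 for a in DIM[n]];M=pose(p);a=np.linspace(0,6.28,40)
        for C,col in((np.stack([rt*np.cos(a),rt*np.sin(a),0*a+h],1),(0,255,0)),(np.stack([rb*np.cos(a),rb*np.sin(a),0*a],1),(255,0,0)),(np.array([[rt,-.007,hz+.018],[L,-.007,hz+.018],[L,.007,hz+.018],[rt,.007,hz+.018]]),(0,0,255))):
            cv2.polylines(im,[np.round(project(c,C@M.T+p[:3])*8).astype(int)],True,col,1,cv2.LINE_AA,3)
    if c=="top": vis+=[im[210:310,130:350],im[210:310,400:620]]
    else: vis+=[im[220:320,280:500],im[220:320,60:280]]
vis=[cv2.resize(v,(400,182+118),interpolation=cv2.INTER_CUBIC) for v in vis]
cv2.imwrite("pics/fit.png",np.vstack([np.hstack(vis[:2]),np.hstack(vis[2:])]))
```

```text
['top'] [ 0.5125 -0.3408  0.0523 -0.0941 -0.611   0.    ] 0.0007279592114212417 1845
['top'] [ 0.5115 -0.3394  0.0522 -0.0947 -0.6025  0.0206] 0.0007398852676253785 1845
['scene'] [ 0.5129 -0.3387  0.0509 -0.0918 -0.611   0.    ] 0.0007382807830953942 1569
['scene'] [ 0.5143 -0.3378  0.0504 -0.0901 -0.6286  0.0155] 0.0007205688832606028 1569
['top', 'scene'] [ 0.5125 -0.34    0.0521 -0.0861 -0.611   0.    ] 0.0008015329817274015 3414
['top', 'scene'] [ 0.5121 -0.339   0.0523 -0.0839 -0.6048  0.0165] 0.0007968228698453333 3414
grip [ 0.5395 -0.3423  0.1529] tip [ 0.5705 -0.345   0.1747]
```

View pics/fit.png

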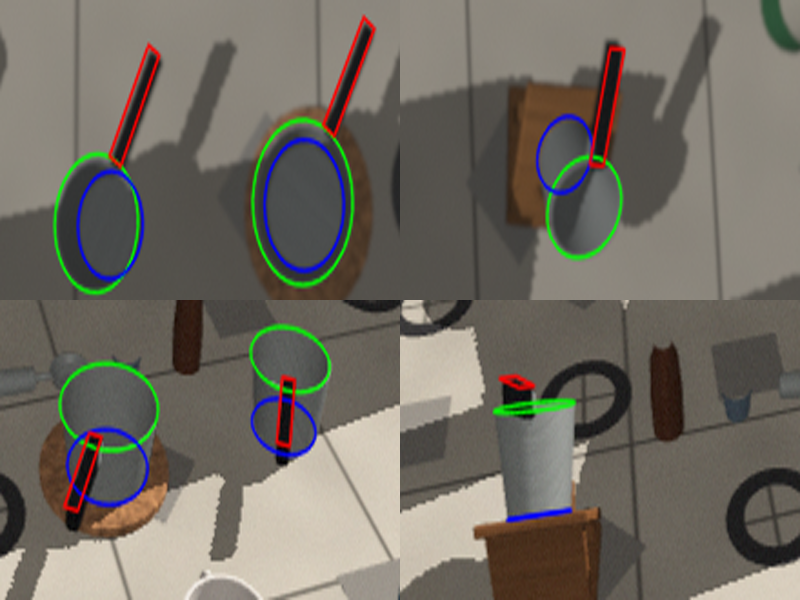

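The fits line up with the edges in both views, so I can start moving, with the medium pan first. The tool's x axis will point along minus the handle, which keeps joint 6 well within its range.

```bash
cat >> h.py <<'E'
F=np.diag([1.,-1,-1])
def goal(grasp,yaw,pitch=0,roll=0):
    "grasp: world point between pads; yaw/pitch/roll deg as pan ZYX"
    o=ctrl.get_obs(); R0=R.from_quat(o["tcp_rot"]).as_matrix()
    R1=R.from_euler("ZYX",[yaw,pitch,roll],degrees=True).as_matrix()@F
    tcp=np.array(grasp)-.003*R1[:,2]
    print("t",o["t"],"shift cm",(R0.T@(tcp-o["tcp_pos"])*100).round(2),"turn",np.rad2deg(R.from_matrix(R0.T@R1).as_rotvec()).round(1))
E
python3 -c "
from h import *
goal([.552,.242,.18],149.9); goal([.552,.242,.059],149.9)"
```

```text
t 1.3 shift cm [ 60.26 -56.61   7.03] turn [  -0.    -0.  -125.4]
t 1.3 shift cm [ 60.26 -56.61  19.13] turn [  -0.    -0.  -125.4]
```

```bash
python3 -m crank '[[0,60.3,-56.6,4,0,0,-125.4],[0,60.3,-56.6,4,0,0,-125.4],[0,60.3,-56.6,4,0,0,-125.4],[0,60.3,-56.6,4,0,0,-125.4],[0,60.3,-56.6,4,0,0,-125.4],[0,60.3,-56.6,4,0,0,-125.4],[0,60.3,-56.6,4,0,0,-125.4],[0,60.3,-56.6,4,0,0,-125.4],[0,60.3,-56.6,4,0,0,-125.4],[0,60.3,-56.6,4,0,0,-125.4]]'; python3 -c "
from h import *
goal([.552,.242,.15],149.9);print(ctrl.get_obs()['q'])"
```

```text
t: 2.55
tcp_pos: [0.4762, 0.0564, 0.2235]
tcp_rot: [0.404, 0.915, 0.0, 0.001]
ft_force: [0.2, -1.2, 0.2]
width: 0.0851
grip_force: 0.0
t 2.55 shift cm [ 8.63 18.09  7.05] turn [  0.    0.1 -17.6]
[-1.30102927e-01 -7.08071297e-03  1.87251589e+00 -1.93388177e-04
  1.27475763e+00 -8.68422259e-01]
```

```bash
python3 -m crank '[[0,8.6,18.1,7,0,0,-17.6],[0,8.6,18.1,7,0,0,-17.6],[0,8.6,18.1,7,0,0,-17.6],[0,8.6,18.1,7,0,0,-17.6],[0,8.6,18.1,7,0,0,-17.6],[0,8.6,18.1,7,0,0,-17.6]]'; python3 -c "
from h import *
goal([.552,.242,.059],149.9);print(ctrl.get_obs()['q'])"
```

```text
t: 3.3
tcp_pos: [0.5525, 0.2387, 0.1533]
tcp_rot: [0.263, 0.965, -0.0, -0.0]
ft_force: [-0.1, -0.3, -0.6]
width: 0.0856
grip_force: 0.0
t 3.3 shift cm [0.21 0.26 9.13] turn [-0.   0.  -0.4]
[ 2.11014922e-01  3.43638601e-01  1.61969521e+00 -3.82463123e-04
  1.17848676e+00 -8.27926718e-01]
```

```bash
python3 -m crank '[[0,0.2,0.3,5,0,0,-0.4],[0,0.2,0.3,8,0,0,-0.4],[0,0.2,0.3,9.1,0,0,-0.4],[0,0.2,0.3,9.1,0,0,-0.4],[1,0.2,0.3,9.1,0,0,-0.4],[1,0.2,0.3,9.1,0,0,-0.4],[1,0.2,0.3,9.1,0,0,-0.4],[1,0.2,0.3,9.1,0,0,-0.4],[1,0.2,0.3,9.1,0,0,-0.4],[1,0.2,0.3,9.1,0,0,-0.4]]'; python3 -c "
from h import *
goal([.552,.242,.059],149.9)"
```

```text
t: 4.55
tcp_pos: [0.5527, 0.2431, 0.0625]
tcp_rot: [0.259, 0.966, 0.0, 0.0]
ft_force: [-0.6, 0.6, 3.1]
width: 0.013
grip_force: 60.6
t 4.55 shift cm [ 0.01 -0.13  0.05] turn [0. 0. 0.]
```

```bash
python3 -m crank '[[1,0,0,-1,0,0,0],[1,0,0,-3,0,0,0],[1,0,0,-6,0,0,0],[1,0,0,-9,0,0,0],[1,0,0,-11,0,0,0],[1,0,0,-11,0,0,0],[1,0,0,-11,0,0,0]]'
python3 - <<'E'
from h import *
np.set_printoptions(precision=4,suppress=True)
o=ctrl.get_obs(); tcp=o["tcp_pos"]
for c in("top","scene"):
    pd=ctrl.capture(c); np.savez(c+"1",i=pd[0],d=pd[1])
    if c=="scene": save("scene1",pd)
    P=near(c,pd,np.array([.483,.282]),.08,.09);P=P[P[:,2]<.175]
    p,m=fit(P,"medium",[.483,.282,.11,-.525,0,0],range(6));print(c,p,m,len(P))
    Q=P[sdf((P-p[:3])@pose(p),"medium")<.006];p,m=fit(Q,"medium",p,range(6));print(c,p,m,len(Q))
E
```

```text
t: 5.42
tcp_pos: [0.5517, 0.2428, 0.1711]
tcp_rot: [0.259, 0.966, -0.0, -0.001]
ft_force: [0.1, -0.1, -2.4]
width: 0.0132
grip_force: 60.0
top [ 0.4811  0.2806  0.1098 -0.5297 -0.0132 -0.0076] 0.00039462342132480033 245
top [ 0.4811  0.2806  0.1098 -0.5297 -0.0132 -0.0076] 0.0003946231949941759 245
scene [ 0.482   0.2814  0.1074 -0.5089  0.0081 -0.0287] 0.000687622156284327 687
scene [ 0.482   0.2814  0.1074 -0.5089  0.0081 -0.0287] 0.0006876183129247724 687
```

View pics/scene1.png

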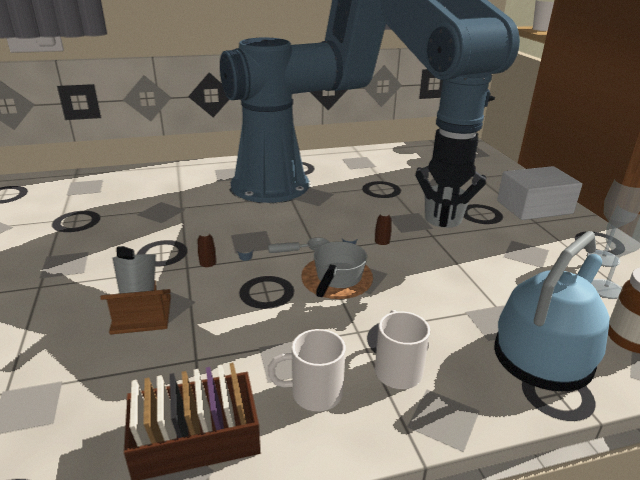

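The medium pan is held level, about 110 mm up. Next I'll carry it over the large pan with its handle turned to −103°.

```bash
python3 -c "
from h import *
goal([.473,-.0233,.169],77);goal([.473,-.0233,.071],77)"
```

```text
t 5.525 shift cm [ -6.53 -26.95  -0.11] turn [-0.2 -0.  72.9]
t 5.525 shift cm [ -6.55 -26.93   9.69] turn [-0.2 -0.  72.9]
```

```bash
python3 -m crank '[[1,-0.5,-2,0,0,0,5],[1,-1.3,-5.4,0,0,0,14.6],[1,-2.3,-9.4,0,0,0,25],[1,-3.2,-13.4,0,0,0,35],[1,-4.1,-17.4,0,0,0,45],[1,-5,-21,0,0,0,55],[1,-5.8,-24.5,0,0,0,65],[1,-6.5,-27,0,0,0,73],[1,-6.5,-27,0,0,0,73],[1,-6.5,-27,0,0,0,73]]'
python3 - <<'E'
from h import *
np.set_printoptions(precision=4,suppress=True)
goal([.473,-.0233,.071],77)
for c in("top","scene"):
    pd=ctrl.capture(c); save(c+"2",pd)
    P=near(c,pd,np.array([.491,.055]),.08,.09);P=P[P[:,2]<.175]
    p,m=fit(P,"medium",[.491,.055,.11,-1.8,0,0],range(6))
    Q=P[sdf((P-p[:3])@pose(p),"medium")<.006];p,m=fit(Q,"medium",p,range(6));print(c,p,m,len(Q))
    P=near(c,pd,np.array([.491,.055]),.17,.02);P=P[P[:,2]<.085]
    p0=[.491,.055,.008,-.575,0,0]
    P=P[sdf((P-p0[:3])@pose(p0),"large")<.008];print(fit(P,"large",p0,[0,1,2,3]),len(P))
E
```

```text
t: 6.78
tcp_pos: [0.4732, -0.0229, 0.1715]
tcp_rot: [0.782, 0.623, -0.0, -0.001]
ft_force: [-0.1, -1.0, -1.4]
width: 0.013
grip_force: 60.0
t 6.775 shift cm [-0.05  0.    9.75] turn [-0.1 -0.   0. ]
top [  0.491    0.055    0.1092 -17.9267   0.0014  -0.0015] 0.00042608450396344397 1144
(array([ 0.4898,  0.0544,  0.0085, -0.5704,  0.    ,  0.    ]), np.float64(0.0005704807953896412)) 143
scene [ 0.4944  0.0599  0.1091 -1.6143  0.0573  0.0137] 0.0008031508951741677 1922
(array([ 0.4919,  0.0564,  0.0076, -0.584 ,  0.    ,  0.    ]), np.float64(0.0007338861527275805)) 1697
```

```bash
python3 -m crank '[[1,0,0,2,0,0,0],[1,0,0,5,0,0,0],[1,0,0,7,0,0,0],[1,0,0,8,0,0,0],[1,0,0,8.7,0,0,0],[1,0,0,9.2,0,0,0],[1,0,0,9.4,0,0,0],[1,0,0,9.6,0,0,0],[1,0,0,9.6,0,0,0]]'
```

```text
t: 8.0
tcp_pos: [0.4735, -0.0234, 0.0762]
tcp_rot: [0.783, 0.622, 0.0, 0.0]
ft_force: [-0.3, -0.3, -1.6]
width: 0.0129
grip_force: 59.9
```

```bash
python3 -m crank '[[1,0,0,0.1,0,0,0],[1,0,0,0.2,0,0,0],[1,0,0,0.2,0,0,0]]'
python3 - <<'E'
from h import *
np.set_printoptions(precision=4,suppress=True)
pd=ctrl.capture("top"); save("top3",pd)
for n,p0 in(("medium",[.491,.055,.012,-1.797,0,0]),("large",[.4895,.0544,.008,-.57,0,0])):
    P=near("top",pd,np.array([.49,.055]),.17,.02); P=P[P[:,2]<.09]
    P=P[sdf((P-p0[:3])@pose(p0),n)<.006]
    print(n,fit(P,n,p0,range(6) if n=="medium" else [0,1,2,3]),len(P))
E
```

```text
t: 8.38
tcp_pos: [0.4737, -0.0235, 0.0745]
tcp_rot: [0.783, 0.622, 0.0, 0.0]
ft_force: [-1.2, -1.4, 2.6]
width: 0.0127
grip_force: 60.8
medium (array([ 0.4918,  0.0551,  0.0132,  0.8404, -0.0008,  0.0021]), np.float64(0.00045034618414598304)) 509
large (array([ 0.4899,  0.0543,  0.0079, -0.5705,  0.    ,  0.    ]), np.float64(0.0004883057151889634)) 482
```

It has touched down: force rose from −1.6 to +2.6 N at the expected height. Now I'll release and back off.

```bash
python3 -m crank '[[0.6,0,0,0,0,0,0],[0.5,0,0,0,0,0,0],[0.5,0,0,0,0,0,0],[0.5,0,0,0,0,0,0],[0.5,0,0,-3,0,0,0],[0.5,0,0,-7,0,0,0],[0.3,0,0,-12,0,0,0],[0,0,0,-18,0,0,0],[0,0,0,-18,0,0,0],[0,0,0,-18,0,0,0]]'
python3 - <<'E'
from h import *
np.set_printoptions(precision=4,suppress=True)
for c in("top","scene"):
  pd=ctrl.capture(c)
  for n,p0 in(("medium",[.491,.055,.012,-1.797,0,0]),("large",[.4895,.0544,.008,-.57,0,0])):
    P=near(c,pd,np.array([.49,.055]),.17,.02); P=P[P[:,2]<.09]
    P=P[sdf((P-p0[:3])@pose(p0),n)<.006]
    print(c,n,fit(P,n,p0,range(6) if n=="medium" else [0,1,2,3]),len(P))
goal([.5395+.10*-.574*.995,-.3423+.005,.1529+.1*.819],-5,-35)
goal([.5395,-.3423,.1529],-5,-35)
E
```

```text
t: 9.68
tcp_pos: [0.4732, -0.0232, 0.2538]
tcp_rot: [0.783, 0.622, 0.0, -0.0]
ft_force: [0.1, -0.3, -0.4]
width: 0.0851
grip_force: 0.0
top medium (array([ 0.4914,  0.0551,  0.0128,  4.132 , -0.0025, -0.0102]), np.float64(0.0004709678624292534)) 425
top large (array([ 0.4899,  0.0545,  0.0091, -0.5696,  0.    ,  0.    ]), np.float64(0.0004404826542249926)) 308
scene medium (array([ 0.4936,  0.056 ,  0.0117, -1.8126,  0.002 ,  0.0015]), np.float64(0.0007931617618500801)) 1541
scene large (array([ 0.4903,  0.0561,  0.0078, -0.5726,  0.    ,  0.    ]), np.float64(0.0007339568931725468)) 1020
t 9.775 shift cm [-30.41   7.9    1.49] turn [-25.1  28.9  79.2]
t 9.775 shift cm [-29.61  13.6    9.66] turn [-25.1  28.9  79.2]
```

The medium pan is nested, level and about 1–2 mm off centre. Next is the small pan, using a tilted approach.

```bash
python3 -m crank '[[0,-30.4,7.9,1.5,-25.1,28.9,79.2],[0,-30.4,7.9,1.5,-25.1,28.9,79.2],[0,-30.4,7.9,1.5,-25.1,28.9,79.2],[0,-30.4,7.9,1.5,-25.1,28.9,79.2],[0,-30.4,7.9,1.5,-25.1,28.9,79.2],[0,-30.4,7.9,1.5,-25.1,28.9,79.2],[0,-30.4,7.9,1.5,-25.1,28.9,79.2],[0,-30.4,7.9,1.5,-25.1,28.9,79.2],[0,-30.4,7.9,1.5,-25.1,28.9,79.2],[0,-30.4,7.9,1.5,-25.1,28.9,79.2]]'
python3 - <<'E'
from h import *
goal([.5395,-.3423,.1529],-5.1,-35); print(ctrl.get_obs()["q"])
pd=ctrl.capture("scene"); save("scene4",pd)
E
```

```text
t: 11.02
tcp_pos: [0.4815, -0.337, 0.2383]
tcp_rot: [0.953, -0.041, 0.301, 0.013]
ft_force: [-0.2, 0.3, 0.7]
width: 0.0849
grip_force: 0.0
t 11.025 shift cm [-0.15  0.04 10.04] turn [-0.1 -0.1  0.2]
[-1.06859483 -0.03111758  1.98159008  0.64050665  0.92833511  0.26343801]
```

View pics/scene4.png

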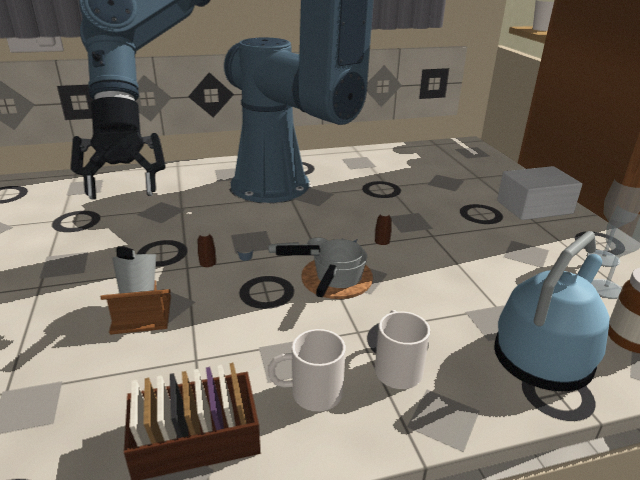

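The open gripper at about (118,180) is tilted and lined up above the small pan's handle at (125,253). The medium pan is nested, with its handle at (297,250). I'll descend along the tool axis and grip.

```bash
python3 -m crank '[[0,-0.1,0,4,0,0,0],[0,-0.1,0,7,0,0,0],[0,-0.1,0,9,0,0,0],[0,-0.1,0,10,0,0,0],[0,-0.1,0,10,0,0,0],[1,-0.1,0,10,0,0,0],[1,-0.1,0,10,0,0,0],[1,-0.1,0,10,0,0,0],[1,-0.1,0,10,0,0,0],[1,-0.1,0,10,0,0,0]]'; python3 -m crank '[[1,0,0,0,0,0,0],[1,0,0,-1,0,0,0],[1,0,0,-2.5,0,0,0],[1,0,0,-4.5,0,0,0],[1,0,0,-6.5,0,0,0],[1,0,0,-8.5,0,0,0],[1,0,0,-10,0,0,0],[1,0,0,-10,0,0,0]]'
python3 - <<'E'
from h import *
o=ctrl.get_obs(); print(o["tcp_pos"]); r=R.from_quat(o["tcp_rot"]).as_matrix()
goal([.47,-.25,.26],10)
E
```

```text
t: 12.32
tcp_pos: [0.5383, -0.3425, 0.1572]
tcp_rot: [0.952, -0.042, 0.302, 0.013]
ft_force: [-1.9, 0.2, 2.5]
width: 0.013
grip_force: 60.4
t: 13.32
tcp_pos: [0.4806, -0.3379, 0.24]
tcp_rot: [0.952, -0.042, 0.303, 0.014]
ft_force: [-0.1, -0.5, -1.8]
width: 0.0128
grip_force: 59.9
[ 0.48060461 -0.33789896  0.23998921]
t 13.325 shift cm [-0.16 -8.66 -2.95] turn [  4.8 -35.  -14.6]
```

```bash
python3 -c "
from h import *
goal([.5554,.1036,.20],37)"
```

```text
t 13.325 shift cm [  0.8  -44.65   4.99] turn [ 13.  -33.6 -40.7]
```

```bash
python3 -m crank '[[1,0,-2,0.2,0.6,-1.7,-2],[1,0.1,-6.5,0.7,2,-5,-6],[1,0.2,-12,1.3,3.5,-9,-11],[1,0.3,-17.5,2,5.2,-13.4,-16],[1,0.4,-23,2.6,6.9,-17.8,-21.6],[1,0.5,-29,3.3,8.6,-22,-27],[1,0.6,-35,3.9,10.3,-26.5,-32],[1,0.7,-40,4.5,11.7,-30,-36.6],[1,0.8,-43.3,4.8,12.6,-32.6,-39.5],[1,0.8,-44.6,5,13,-33.6,-40.7]]';python3 -m crank '[[1,0,0,0,0,0,0],[1,0,0,0,0,0,0]]'
python3 - <<'E'
from h import *
np.set_printoptions(precision=4,suppress=True)
goal([.5554,.1036,.20],37)
for c in("top","scene"):
    pd=ctrl.capture(c); save(c+"5",pd)
    P=near(c,pd,np.array([.491,.055]),.06,.12);P=P[P[:,2]<.205]
    p,m=fit(P,"small",[.491,.055,.133,.646,0,0],[0,1,2,4,5])
    Q=P[sdf((P-p[:3])@pose(p),"small")<.006];p,m=fit(Q,"small",p,[0,1,2,4,5]);print(c,p,m,len(Q))
    for n,p0 in(("medium",[.491,.055,.012,-1.797,0,0]),("large",[.4895,.0544,.008,-.57,0,0])):
        P=near(c,pd,np.array([.49,.055]),.17,.02); P=P[P[:,2]<.09]
        P=P[sdf((P-p0[:3])@pose(p0),n)<.006]
        print(c,n,fit(P,n,p0,[0,1,2,3]),len(P))
E
```

```text
t: 14.58
tcp_pos: [0.5552, 0.1063, 0.2012]
tcp_rot: [0.948, 0.319, -0.001, -0.001]
ft_force: [0.1, -0.4, -1.6]
width: 0.0129
grip_force: 59.8
t: 14.82
tcp_pos: [0.555, 0.1028, 0.2021]
tcp_rot: [0.948, 0.317, -0.0, -0.001]
ft_force: [-0.6, -1.1, -1.6]
width: 0.0128
grip_force: 59.8
t 14.825 shift cm [ 0.08 -0.04 -0.09] turn [-0.1  0.  -0. ]
top [ 0.4905  0.0559  0.1337  0.646  -0.0217  0.0224] 0.0007556556512880335 844
top medium (array([ 0.4924,  0.0542,  0.0119, -1.8081,  0.    ,  0.    ]), np.float64(0.000782086668638271)) 458
top large (array([ 0.49  ,  0.0544,  0.008 , -0.5725,  0.    ,  0.    ]), np.float64(0.000514931453228716)) 624
scene [0.4897 0.0539 0.1305 0.646  0.0251 0.0086] 0.0007147309502163181 1536
scene medium (array([ 0.4938,  0.0556,  0.0115, -1.8176,  0.    ,  0.    ]), np.float64(0.0008305765121765804)) 1554
scene large (array([ 0.4903,  0.0562,  0.0078, -0.5739,  0.    ,  0.    ]), np.float64(0.0007065348587927453)) 1018
```

View pics/scene5.png

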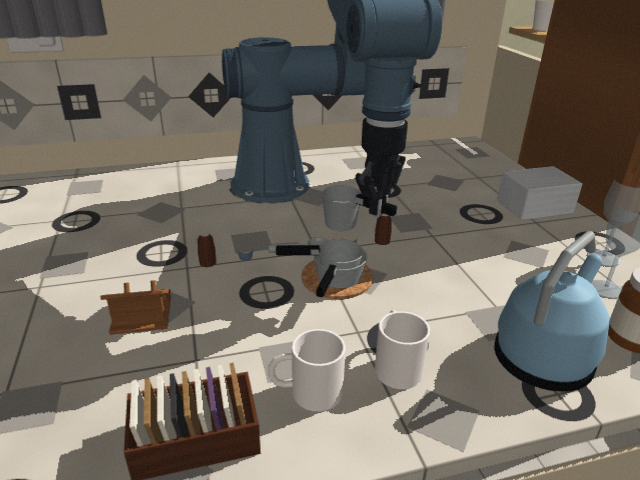

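The small pan at (341,208) hangs level above the nest at (340,265). I'll shift it about 3 mm in +x and lower it.

```bash
python3 -m crank '[[1,0.2,0.2,2,0,0,0],[1,0.2,0.2,5,0,0,0],[1,0.2,0.2,7.5,0,0,0],[1,0.2,0.2,9,0,0,0],[1,0.2,0.2,10,0,0,0],[1,0.2,0.2,10.7,0,0,0],[1,0.2,0.2,11.1,0,0,0],[1,0.2,0.2,11.3,0,0,0],[1,0.2,0.2,11.3,0,0,0]]'; python3 -m crank '[[1,0,0,0.1,0,0,0],[1,0,0,0.2,0,0,0],[1,0,0,0.2,0,0,0]]'
```

```text
t: 16.05
tcp_pos: [0.5581, 0.1038, 0.0896]
tcp_rot: [0.948, 0.318, -0.0, -0.001]
ft_force: [-0.5, 0.3, -1.3]
width: 0.013
grip_force: 59.7
t: 16.42
tcp_pos: [0.5582, 0.1038, 0.0877]
tcp_rot: [0.948, 0.318, 0.0, -0.001]
ft_force: [0.0, 1.3, 0.4]
width: 0.013
grip_force: 60.2
```

```bash
python3 -m crank '[[1,0,0,0.1,0,0,0],[1,0,0,0.1,0,0,0]]'
python3 - <<'E'
from h import *
np.set_printoptions(precision=4,suppress=True)
for c in("top","scene"):
    pd=ctrl.capture(c)
    P=near(c,pd,np.array([.492,.055]),.06,.02);P=P[P[:,2]<.1]
    p0=[.4925,.055,.016,.646,0,0]
    Q=P[sdf((P-p0[:3])@pose(p0),"small")<.006];p,m=fit(Q,"small",p0,[0,1,2,4,5]);print(c,p,m,len(Q))
E
```

```text
t: 16.68
tcp_pos: [0.5586, 0.104, 0.0873]
tcp_rot: [0.948, 0.318, 0.0, -0.001]
ft_force: [0.1, 0.6, 6.0]
width: 0.013
grip_force: 61.0
top [ 0.4943  0.0567  0.0173  0.646  -0.0054  0.0151] 0.0007680601873487246 525
scene [ 0.4921  0.0478  0.0181  0.646   0.0936 -0.0629] 0.0008466460225804247 874
```

It is in contact at +6 N and the height is right. I'll release and retreat.

```bash
python3 -m crank '[[0.6,0,0,0,0,0,0],[0.5,0,0,0,0,0,0],[0.5,0,0,0,0,0,0],[0.5,0,0,0,0,0,0],[0.5,0,0,-3,0,0,0],[0.5,0,0,-7,0,0,0],[0.5,0,0,-12,0,0,0],[0.5,0,0,-18,0,0,0],[0.5,0,0,-18,0,0,0],[0.5,0,0,-18,0,0,0]]'; python3 -m crank '[[0.5,8,-6,0,0,0,0],[0.5,8,-12,0,0,0,0],[0.5,8,-14,0,0,0,0],[0.5,8,-14,0,0,0,0]]'
python3 - <<'E'
from h import *
np.set_printoptions(precision=4,suppress=True)
im=[]
for c in("top","scene"):
    pd=ctrl.capture(c)
    im.append(cv2.resize(pd[0][180:330,200:400] if c=="top" else pd[0][180:330,230:430],(400,300),interpolation=cv2.INTER_CUBIC)[:,:,::-1])
    for n,p0 in(("small",[.4925,.055,.016,.646,0,0]),("medium",[.492,.055,.012,-1.797,0,0]),("large",[.4895,.0544,.008,-.57,0,0])):
        P=near(c,pd,np.array([.49,.055]),.17,.02); P=P[P[:,2]<.1]
        P=P[sdf((P-p0[:3])@pose(p0),n)<.006]
        print(c,n,*fit(P,n,p0,range(6)),len(P))
cv2.imwrite("pics/end.png",np.hstack(im))
E
```

```text
t: 18.02
tcp_pos: [0.5578, 0.1035, 0.266]
tcp_rot: [0.948, 0.318, -0.0, -0.001]
ft_force: [0.2, -1.1, 0.3]
width: 0.0428
grip_force: 0.0
t: 18.52
tcp_pos: [0.535, 0.2659, 0.2639]
tcp_rot: [0.947, 0.32, -0.003, -0.001]
ft_force: [0.2, -0.4, 0.1]
width: 0.0429
grip_force: 0.0
top small [0.4921 0.0535 0.017  0.6498 0.0134 0.0031] 0.0007270102886596242 1294
top medium [ 0.4964  0.0573  0.0167 -1.8225  0.0479  0.0334] 0.0009798845344099255 1081
top large [ 0.4892  0.0538  0.0089 -0.5749  0.0096 -0.0174] 0.000493298570347897 889
scene small [ 0.4943  0.0526  0.0157  0.6677  0.0031 -0.0169] 0.0007965336698000485 1225
scene medium [ 0.499   0.0543  0.0121 -1.7903 -0.0011  0.1315] 0.0010599347100153493 850
scene large [ 0.4914  0.0587  0.0089 -0.5672  0.0106  0.0642] 0.0008382010599989427 993
```

View pics/end.png

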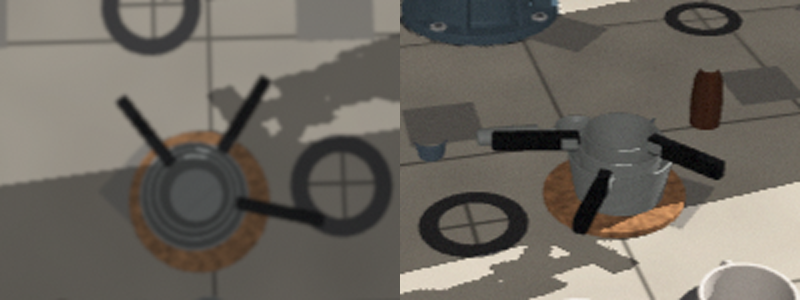

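The nest is level and concentric, and the three handles are well fanned. The small pan's underside is at 16 mm, as expected when fully nested. Handing in.

```bash
python3 -c "
from rig import ctrl
print(ctrl.hand_in())"
```

```text
the job is handed in; nothing more can be done
None
```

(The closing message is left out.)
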